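Shut the test kiln and hold its gas knob down

ROBOT

A 7-joint arm with a two-finger parallel gripper is mounted at the origin on the work surface. World frame = base frame: x ahead of the robot, y to its left, z up, the work surface at z = 0. Lengths are in m, angles in degrees, forces in N, time in s.
With the tool pointing down it reaches from about 0.425 to 0.875 m from the base axis. Payload 4.7 kg.
Tool frame: the origin (TCP) lies at the very end of the fingers, on their centre line; the grasp point (between the pads) lies 19 mm behind it; z points along the fingers, y is the line along which they close (so a half turn about z gives the same grasp; the last joint's range is limited). The gripper opens to 87 mm and grips with 3 to 60 N. Pads are 19 mm wide; open, the fingers measure 117 mm over their backs; the gripper's body (75 mm by 190 mm) begins 51 mm behind the grasp point.
Start: joints at [-67.603, 18.392, -4.016, 83.108, 1.295, 78.541, -3.26], TCP at [0.239, 0.604, 0.223] pointing down, gripper open.
Joint ranges: [-163.93, 163.93], [-17.29, 119.83], [-79.2, 71.16], [3.27, 140.29], [-89.18, 269.18], [5.43, 117.66], [-154.24, 154.24]. Speed limits (degrees/s): [147.25, 147.25, 180, 180, 180, 180, 180].

INTERFACE

Orientations are given as [roll, pitch, yaw] about the fixed x, y, z axes, in that order (R = Rz(yaw) Ry(pitch) Rx(roll)).
In Python, from cell import telemetry, cams, env gives the robot as it stands.
- The arm moves only by the tool arm_command, never from a script. Its argument "series" is text: rows parted by semicolons, each of 5 numbers parted by spaces: the shift along the tool's x, y, z in mm, then the turn about the tool's z in rad, then the closure in counts, from 0 (fully open) to 255 (shut). A call has 1 to 20 rows; each row shifts and turns the commanded pose from where the row before left it, along the tool's axes as they then stand; what a row does not reach is not made up. A row lasts 1/12 s, in which the tool goes at most 41.7 mm and 7.16 degrees, less where a joint would pass 70% of its speed; a pose out of reach is approached as far as the arm can. A call is refused whole if a number of a shift passes 41.7 or a number of a turn 0.125, either way. A call with a gripper value outside its range is refused whole. The fingers move at their own pace and stop on an object; "squeeze" is the grip in N (left out, the last holds). Time passes only in rows, so rows that do not move let the fingers close. It gives the time, the measured TCP pose, the force, the opening and the grip force at its end, in the units of the state.
- telemetry.get_obs(): the state, without advancing time (a new reading comes with each control period).
- cams.read_camera(name): name is "scene" or "top" or "wrist"; returns the picture (420x560x3 uint8, blue, green, red); there is no depth.
- cams.calibration(name): a dict with "K" (3x3 intrinsics, pixels), "origin" and "rotation" of the camera in the world; the wrist camera has in their place "hand_eye" (4x4, takes a point from camera to tool coordinates, whose origin is the TCP and whose axes are the flange's). Camera axes: x right, y down, z forward; pixel columns grow to the right and rows downward; lengths in m; the calibration is good to about 2 mm. A picture is of the moment at which its call begins: read the wrist's pose just before it. calibration takes no time and is no camera call.
- env.sign_off(): hands the job in; it is judged then, once.
The state is a dict: "time_s": time; "qpos": joint angles; "joint_velocities": joint speeds; "effort": joint torques, N m; "tool_pos": TCP position; "tool_rot": TCP orientation; "force": force on the tool from outside, world axes, zero at the start; "wrist_torque": the same for the moment, N m; "grip_width": finger opening in m; "grasp_force": force on a finger pad.
Only numpy, scipy, OpenCV 4.12 (cv2) and the standard library are available. Lean on these libraries where they do the work, as an engineer would, in place of code of your own. Each camera call takes 0.05 s, during which the arm holds its last target. There are 200 camera calls.

TASK

Get the little test kiln on the brick-making bench ready to light. First lower its open lid until it is fully shut; then pick up the loose black control knob, turn it so that the flat in its bore matches the flat on the gas valve's upright D-shaped spindle, and push it fully home on the spindle. Then press the knob with its spring-loaded spindle down to the stop and finish while still holding it pressed there, with the lid shut and the other things on the bench left where they are.

Things in the scene. Friction and masses are not known exactly. Their poses are not given: they have to be found in the camera images.
- kiln: Bench test kiln, a fixed open-topped steel box 180 (x) x 200 (y) x 100 mm high, with two small bricks inside; origin at the centre of its underside. Its front is its -x side (towards the robot at yaw 0), the lid's hinge runs along its y axis on the rear (+x) top edge. Its place and yaw vary.
- kiln_lid (a joint): Angle of the kiln's lid in rad: 0 is shut, it grows as the lid opens upward; it starts standing open at about 0.8 to 1.2. The hinge is stiff (0.53 N m of friction), the lid stays where it is left; it takes a push of about 2 to 4 N at 120 mm from the hinge to lower it.
- kiln_lid_hinge (a point): Point on the hinge line, middle of the kiln's rear top edge, 100.5 mm above the bench. Its axes turn with the lid: -x runs along the lid from hinge to free edge, z is the lid's outward normal (up when shut), y along the hinge. The lid is an aluminium plate, 0.4 kg, filling x = -180 to 0, y = -100 to 100, z = 0 to 14 mm of this frame.
- kiln_lid_handle (a point): Grip point of the lid's small black handle knob (about 30 mm across), on the lid's centre line 150 mm from the hinge and 35 mm out from the lid's outer face; axes as the lid's.
- valve: Gas valve, a fixed grey block 110 x 110 x 50 mm high; origin at the centre of its underside. The spindle stands upright at the middle of its top. Its place and yaw vary.
- spindle_tip (a point): Centre of the top end of the brass valve spindle, 80 mm above the bench when not pressed. The spindle is upright, 20 mm in diameter with one flat 5 mm from its axis (D shape), stands 30 mm out of the valve block; its top 3.5 mm are tapered. z is up; +x points out of the flat. Its yaw differs from the valve block's. It does not turn.
- spindle (a joint): How far the spindle is pressed down, in m: 0 is up, 0.006 is down at its stop. A spring pushes it up, with 4 N at the start of the travel and 10 N at the stop.
- knob: Loose black control knob, about 0.12 kg, standing on the bench bore down; origin at the centre of its underside, z up. Round hub, 51 mm across, z = 0 to 26 mm; on it a bar grip 50 (x) x 14 (y) mm, z = 26 to 50 mm, to be pinched across y from above. A wedge pointer on the hub reaches x = +38 mm; a white line on bar top and pointer marks the +x half.
- knob_bore (a point): Mouth of the knob's bore, same point and axes as the knob's origin. The bore opens downwards, is D-shaped, 20 mm deep, 1 mm wider all round than the spindle, its flat on the +x side under the pointer: pointer and spindle flat must point the same way. When home, the spindle's tip is 20 mm above this point; air between knob and block is then 10 mm, 4 mm when pressed to the stop.
- test_brick: Bystander: loose small terracotta brick 70 x 34 x 24 mm, origin at the centre of its underside. It and the cone may swap places with the knob.
- test_cone: Bystander: loose terracotta cone with flat top, 52 mm wide below, 34 mm wide above, 34 mm high, origin at the centre of its underside.
- trowel: Bystander: flat hand tool with wooden handle, lying on the bench near the robot.
- brush: Bystander: brush lying at the back of the bench.
- mould: Bystander: brick mould, a red-sided wooden frame 250 x 134 x 70 mm on the left of the bench, origin at the centre of its underside.
- cup: Bystander: white cup, 76 mm wide and 85 mm high, at the back right.
Things that resemble listed ones, but are neither listed nor needed, are in the scene too. Leave any green, purple or yellow look-alike of the knob alone.

How it is judged:
By the outcome, as a careful person would: the job done as asked, in the order asked, and still so for the second after the job is handed in, while the arm keeps its last pose, push and grip.
It also fails if it takes over 58 s, if anything falls off the work surface, if the arm or the gripper's body presses on something with over 40 N, if the wrist force passes 120 N, or if a joint passes its speed limit or range.

## Working session

There is one attempt and no reset: what is moved stays moved. The work goes in short steps, Python scripts to look and compute and a tool call to move; the robot and the scene stay as the last step left them, time stands still between calls to the robot, and variables do not carry over. Pictures are saved under pics/ and viewed, at most 10 in all, crops included, and the job is handed in when it is done.

Besides the shell and the picture viewer there is one more tool, called after "Emit:" by a JSON object that holds its "method" and its "body". arm_command: Moves the arm, as the interface text tells. Its arguments: {"type":"object","properties":{"series":{"type":"string"},"squeeze":{"type":"number"}},"required":["series"]}

```bash
mkdir -p pics; ls
cat > h.py <<'E'
import numpy as np,cv2
from cell import telemetry,cams,env
def snap(n,f):
    im=cams.read_camera(n); cv2.imwrite('pics/'+f,im); return im
def ray(n,u,v):
    c=cams.calibration(n);K=np.array(c['K']);R=np.array(c['rotation']);o=np.array(c['origin'])
    return o,R@np.linalg.inv(K)@np.array([u,v,1.])
def at(n,u,v,z):
    o,d=ray(n,u,v); return o+d*(z-o[2])/d[2]
def proj(n,p):
    c=cams.calibration(n);q=np.array(c['K'])@(np.array(c['rotation']).T@(np.array(p)-np.array(c['origin'])));return q[:2]/q[2]
E
python3 - <<'E'
from h import *
a=snap('scene','s0.png');b=snap('top','t0.png')
cv2.imwrite('pics/t0b.png',cv2.resize(b,(800,600),interpolation=cv2.INTER_CUBIC))
cv2.imwrite('pics/s0b.png',cv2.resize(a,(800,600),interpolation=cv2.INTER_CUBIC))
print(telemetry.get_obs());print(cams.calibration('top'),cams.calibration('scene'),cams.calibration('wrist'))
E
```

```text
pics
{'time_s': 0.1, 'qpos': array([-67.60341146,  18.43651985,  -4.01574195,  83.16773409,
         1.29674441,  78.54222727,  -3.26175997]), 'joint_velocities': array([-0.02683134, -0.02701884, -0.04897919, -0.11079824, -0.01636249,
       -0.06787661,  0.10663674]), 'effort': array([-7.23980884e-04, -4.92574024e+01, -4.06037411e-01, -3.13395417e+01,
       -6.42380328e-02,  3.95732210e-02,  7.86288683e-05]), 'tool_pos': array([0.23903143, 0.60391245, 0.22155315]), 'tool_rot': array([-1.79898851e+02,  7.14879821e-03,  1.58411796e+02]), 'force': array([0.38285666, 0.34999056, 0.20869005]), 'wrist_torque': array([ 0.02470556, -0.04575924, -0.0232656 ]), 'grasp_force': 0.0, 'grip_width': 0.08689064516461792}
{'K': array([[533.39039946,   0.        , 275.56510419],
       [  0.        , 533.39039946, 211.75361258],
       [  0.        ,   0.        ,   1.        ]]), 'origin': array([0.47270296, 0.04043166, 1.70088347]), 'rotation': array([-176.79309583,    0.460841  ,  -90.99501544])} {'K': array([[507.2158302 ,   0.        , 279.70927881],
       [  0.        , 507.2158302 , 209.66537663],
       [  0.        ,   0.        ,   1.        ]]), 'origin': array([ 1.15137064, -0.88906106,  1.1398998 ]), 'rotation': array([-132.59421041,   -0.84421167,   34.23174863])} {'K': array([[370.89794347,   0.        , 274.96433528],
       [  0.        , 370.89794347, 208.95630378],
       [  0.        ,   0.        ,   1.        ]]), 'hand_eye': array([[ 9.56792362e-04, -9.65651904e-01, -2.59837418e-01,
         7.10951772e-02],
       [ 9.99999530e-01,  9.65255510e-04,  9.50251534e-05,
         1.79747286e-03],
       [ 1.59048279e-04, -2.59837387e-01,  9.65652374e-01,
        -1.62702470e-01],
       [ 0.00000000e+00,  0.00000000e+00,  0.00000000e+00,
         1.00000000e+00]])}
```

View pics/t0b.png

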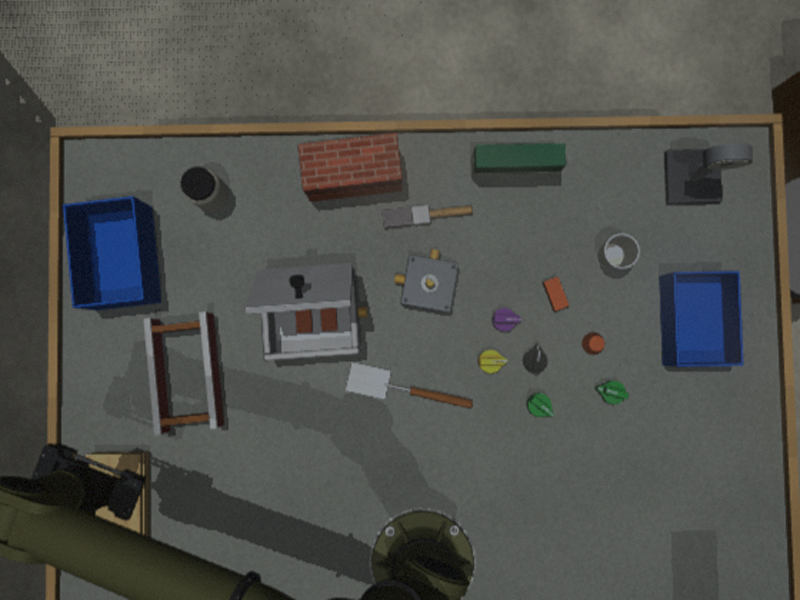

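View pics/s0b.png

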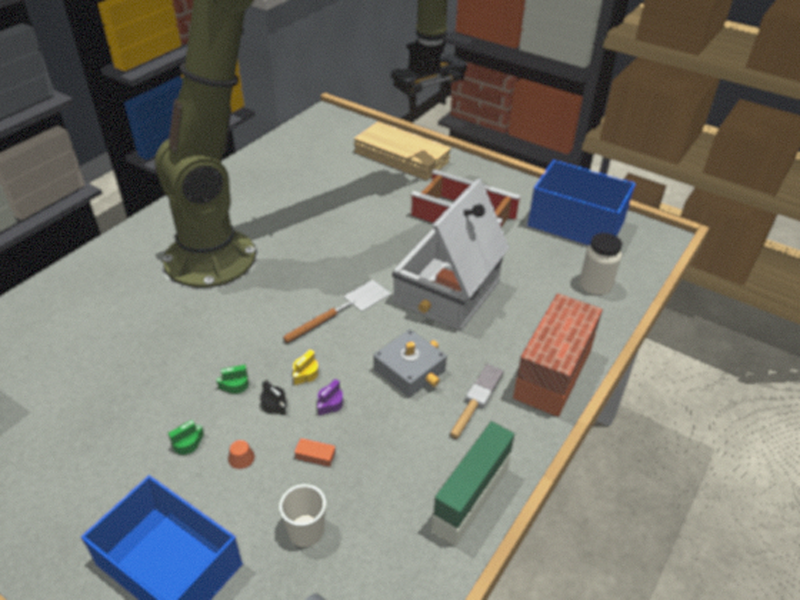

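The two views show the kiln with its lid open at top-view (310,310) with handle (297,287), and the valve at (430,283). Knob candidates are black (536,359), yellow (492,361), purple (507,320) and green (541,405), (613,391). The black one fits the description. Next I take close crops of it.

```bash
cat >> h.py <<'E'
from scipy.spatial.transform import Rotation as Ro
def eul(r): return Ro.from_euler('xyz',r,degrees=True).as_matrix()
def ray(n,u,v):
    c=cams.calibration(n);o=np.array(c['origin'])
    return o,eul(c['rotation'])@np.linalg.inv(c['K'])@np.array([u,v,1.])
def proj(n,p):
    c=cams.calibration(n);q=(np.array(p)-c['origin'])@eul(c['rotation'])@np.array(c['K']).T;return q[...,:2]/q[...,2:]
E
python3 - <<'E'
from h import *
a=cv2.imread('pics/t0.png')[165:300,165:405]
a=cv2.resize(a,(800,450),interpolation=cv2.INTER_CUBIC)
cv2.imwrite('pics/t1.png',np.clip(a*1.6,0,255).astype(np.uint8))
for u,v in [(430,283),(536,359),(297,287)]: print(at('top',u*.7,v*.7,.05))
E
```

```text
[ 0.60644572 -0.02755681  0.05      ]
[ 0.43787087 -0.25287208  0.05      ]
[0.60293345 0.26170734 0.05      ]
```

View pics/t1.png

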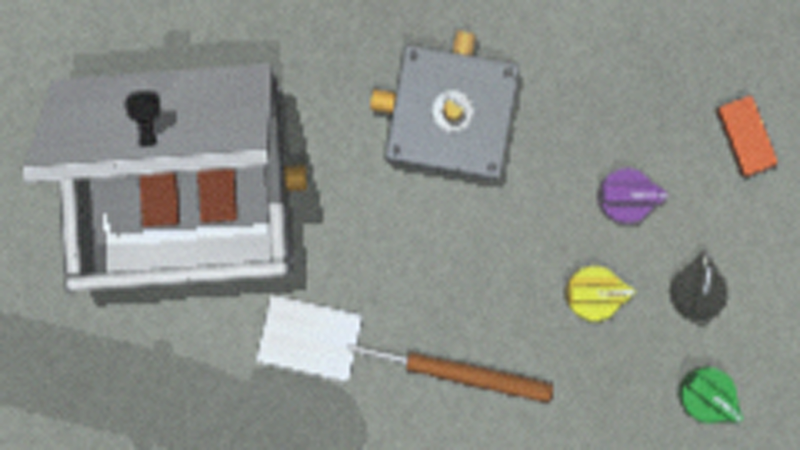

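The crop confirms the black knob at (698,290), pointing slightly right of +x, and the valve spindle at (453,108). The kiln's front rim corners are at (68,289) and (287,273), and the lid's free edge runs from (24,180) to (266,163). Now I fit the poses.

```bash
cat >> h.py <<'E'
def lidpts(p,L):
    x,y,yaw,a=p; Rz=Ro.from_euler('z',yaw).as_matrix()
    Ry=Ro.from_euler('y',a).as_matrix()  # -x goes up for +a
    L=np.array(L,float); return (L@Ry.T+[.09,0,.1005])@Rz.T+[x,y,0]
def kpts(p,L):
    Rz=Ro.from_euler('z',p[2]).as_matrix(); return np.array(L,float)@Rz.T+[p[0],p[1],0]
E
python3 - <<'E'
from h import *
from scipy.optimize import least_squares
f=lambda P:(np.array(P)+.5)/(10/3)-.5+165
K=[[-.09,.1,.1],[-.09,-.1,.1]];KU=f([(68,289),(287,273)])
L=[[-.18,.1,0],[-.18,-.1,0],[-.18,.1,.014],[-.18,-.1,.014],[0,-.1,.014]];LU=f([(24,180),(266,163),(27,168),(268,150),(271,66)])
g=lambda p:np.r_[(proj('top',kpts(p,K))-KU).ravel(),(proj('top',lidpts(p,L))-LU).ravel()]
r=least_squares(g,[.6,.26,0,1.]);print(r.x,np.round(r.fun,1))
p=r.x
print('scene px(800)',np.round((proj('scene',lidpts(p,[[-.18,.1,.014],[-.18,-.1,.014],[0,-.1,.014],[-.15,0,.05]])))/.7))
print('top handle crop',(proj('top',lidpts(p,[[-.15,0,.049]]))-165)*10/3, lidpts(p,[[-.15,0,.049],[-.18,0,.014],[-.18,0,0]]))
for n,u,v,z in [('spindle',453,108,.08),('knob',698,290,.026),('ptr',705,256,.05)]:
    q=f((u,v));print(n,at('top',*q,z))
b=f([(409,46),(520,68),(502,182),(386,160)]);print([at('top',*q,.05).round(4) for q in b])
# scene crop of spindle+knob and lid
a=cv2.imread('pics/s0.png');c1=cv2.resize(a[225:295,165:325],(800,350),interpolation=cv2.INTER_CUBIC)
c2=cv2.resize(a[120:245,260:420],(320,250),interpolation=cv2.INTER_CUBIC)
o=np.zeros((600,800,3),np.uint8);o[:350]=c1;o[350:,:320]=c2;cv2.imwrite('pics/c1.png',np.clip(o*1.4,0,255).astype(np.uint8))
E
```

```text
[0.5423333  0.2318727  0.0531536  1.05727527] [-0.6  0.5  0.2  0.6  0.2  0.5  1.1  0.4 -1.5 -0.5  0.  -0.3  0.6 -1.3]
scene px(800) [[481. 178.]
 [436. 225.]
 [469. 298.]
 [479. 211.]]
top handle crop [[141.83118147 101.9808926 ]] [[0.6012429  0.23500691 0.25522414]
 [0.55608365 0.23260427 0.2641611 ]
 [0.54390658 0.2319564  0.25728364]]
spindle [ 0.60724864 -0.02501504  0.08      ]
knob [ 0.43633495 -0.25351504  0.026     ]
ptr [ 0.46812649 -0.25664152  0.05      ]
[array([0.6685, 0.0136, 0.05  ]), array([ 0.646 , -0.0894,  0.05  ]), array([ 0.54  , -0.0703,  0.05  ]), array([0.5624, 0.037 , 0.05  ])]
```

View pics/c1.png

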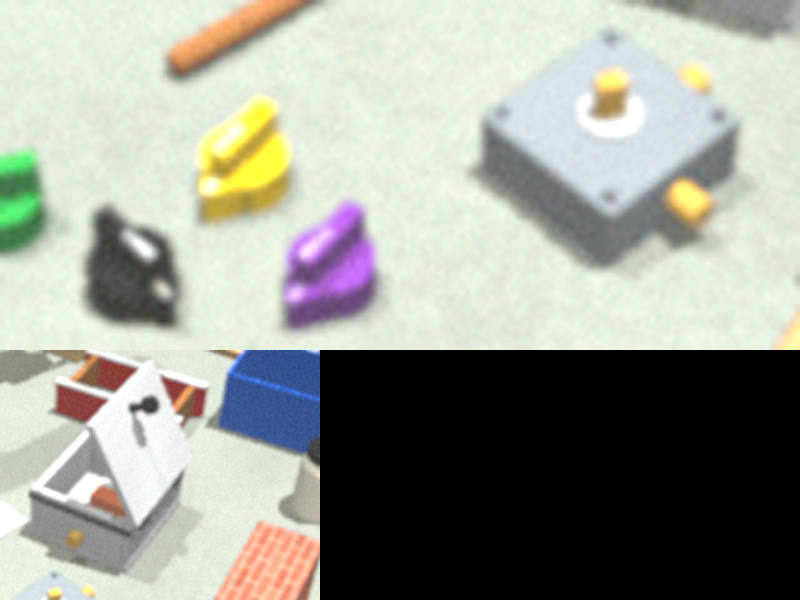

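```bash
cat >> h.py <<'E'
def tgt(P,yaw=None,start=None):
    "print shift in tool axes (mm) after being turned to yaw; tool down"
    s=telemetry.get_obs(); y0=s['tool_rot'][2]; y=y0 if yaw is None else yaw
    R=Ro.from_euler('xyz',[180,0,y],degrees=True).as_matrix()
    p=s['tool_pos'] if start is None else np.array(start)
    for q in np.atleast_2d(P):
        print(np.round(R.T@(q-p)*1000,1),'->',np.round(q,4)); p=q
    print('turn rad',np.round(-np.deg2rad((y-y0+180)%360-180),3),'t',s['time_s'],'q7',s['qpos'][6])
E
python3 - <<'E'
from h import *
p=[0.5423333,0.2318727,0.0531536,1.05727527];r=.15
def tip(a,off=0):
    x=.09-r*np.cos(a)+(.014+off)*np.sin(a)+.010; z=.1005+r*np.sin(a)+(.014+off)*np.cos(a)
    return kpts(p,[[x,-.05,z]])[0]
A=tip(1.057,.03); B=A.copy(); B[2]=.34
tgt([B,A]+[tip(a) for a in np.arange(1.05,-.01,-.15)],183.05)
E
```

```text
[-347.7 -437.7 -118.4] -> [0.6095 0.1854 0.34  ]
[ 0.  -0.  87.2] -> [0.6095 0.1854 0.2528]
[27.1  0.  15.2] -> [0.5824 0.1839 0.2376]
[19.8  0.  10.9] -> [0.5627 0.1829 0.2267]
[17.9  0.  13.7] -> [0.5448 0.1819 0.213 ]
[15.7  0.  16.2] -> [0.5291 0.1811 0.1968]
[13.1  0.  18.4] -> [0.5161 0.1804 0.1784]
[10.2  0.  20.1] -> [0.5059 0.1799 0.1582]
[ 7.1  0.  21.4] -> [0.4988 0.1795 0.1368]
[ 3.8  0.  22.3] -> [0.4951 0.1793 0.1145]
turn rad -0.43 t 0.1 q7 -3.261759970091246
```

Emit:
{"method": "arm_command", "body": {"series": "0 0 -30 -0.1075 255;0 0 -30 -0.1075 255;0 0 -30 -0.1075 255;0 0 -28 -0.1075 255;-21.7 -27.4 0 0 255;-21.7 -27.4 0 0 255;-21.7 -27.4 0 0 255;-21.7 -27.4 0 0 255;-21.7 -27.4 0 0 255;-21.7 -27.4 0 0 255;-21.7 -27.4 0 0 255;-21.7 -27.4 0 0 255;-21.7 -27.4 0 0 255;-21.7 -27.4 0 0 255;-21.7 -27.4 0 0 255;-21.7 -27.4 0 0 255;-21.7 -27.4 0 0 255;-21.7 -27.4 0 0 255;-21.7 -27.4 0 0 255;-21.7 -27.4 0 0 255", "squeeze": 30}}

```text
time_s: 1.77
tool_pos: [0.6099, 0.1837, 0.3402]
tool_rot: [-180.0, -0.0, -176.9]
force: [0.4, 0.7, 0.4]
grip_width: 0.0003
grasp_force: 0.0
```

Emit:
{"method": "arm_command", "body": {"series": "0 0 29 0 255;0 0 29 0 255;0 0 29 0 255;13.5 0 7.6 0 255;13.5 0 7.6 0 255;9.9 0 5.4 0 255;9.9 0 5.4 0 255;9 0 6.8 0 255;9 0 6.8 0 255;7.8 0 8.1 0 255;7.8 0 8.1 0 255;6.6 0 9.2 0 255;6.6 0 9.2 0 255;5.1 0 10.1 0 255;5.1 0 10.1 0 255;3.5 0 10.7 0 255;3.5 0 10.7 0 255;2 0 11 0 255;0 0 8 0 255;0 0 0 0 255"}}

```text
time_s: 3.43
tool_pos: [0.4951, 0.1788, 0.1163]
tool_rot: [-179.9, -0.2, -176.9]
force: [-0.8, 0.8, -0.6]
grip_width: 0.0004
grasp_force: 0.0
```

Emit:
{"method": "arm_command", "body": {"series": "0 0 2 0 255;0 0 2 0 255;0 0 2 0 255;0 0 0 0 255;0 0 0 0 255"}}

```text
time_s: 3.85
tool_pos: [0.497, 0.1793, 0.1148]
tool_rot: [180.0, 0.0, -177.0]
force: [-3.8, -1.5, 10.7]
grip_width: 0.0008
grasp_force: 5.1
```

Run:
```python
from h import *
a=snap('scene','s2.png');c1=cv2.resize(a[90:250,240:453],(800,600),interpolation=cv2.INTER_CUBIC)
cv2.imwrite('pics/s2c.png',np.clip(c1*1.3,0,255).astype(np.uint8));print(telemetry.get_obs()['tool_pos'],telemetry.get_obs()['force'])
```

```text
[0.49703689 0.17931608 0.11489175] [-3.97034921 -2.03729861 10.61265959]
```

View pics/s2c.png

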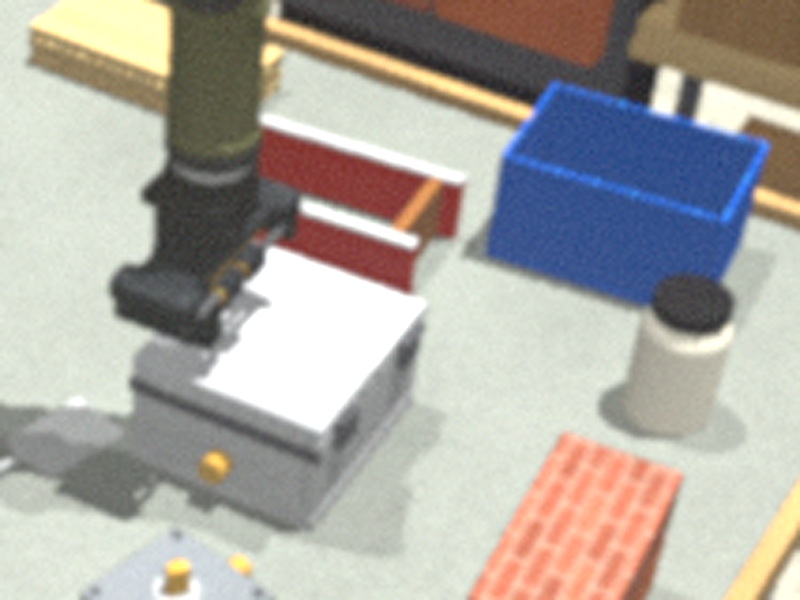

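The lid is flat on the box: the fingertip is at z = 0.1148 m, the lid's top face, with a 10 N reaction. Next I look at the spindle from above.

Run:
```python
from h import *
tgt([[.497,.1793,.20],[.606,-.026,.20],[.606,-.026,.15]])
```

```text
[  0.   -0.  -85.1] -> [0.497  0.1793 0.2   ]
[ -98.  -210.8   -0. ] -> [ 0.606 -0.026  0.2  ]
[-0. -0. 50.] -> [ 0.606 -0.026  0.15 ]
turn rad -0.0 t 3.9 q7 71.86483597051665
```

Emit:
{"method": "arm_command", "body": {"series": "0 0 -30 0 255;0 0 -30 0 255;0 0 -29 0 255;-14 -30 0 0 0;-14 -30 0 0 0;-14 -30 0 0 0;-14 -30 0 0 0;-14 -30 0 0 0;-14 -30 0 0 0;-14 -30 0 0 0;0 0 25 0 0;0 0 25 0 0;0 0 0 0 0;0 0 0 0 0"}}

```text
time_s: 5.07
tool_pos: [0.6049, -0.0251, 0.1509]
tool_rot: [180.0, -0.2, -176.9]
force: [0.2, 1.3, 0.1]
grip_width: 0.0657
grasp_force: 0.0
```

```bash
cat >> h.py <<'E'
def wpose():
    s=telemetry.get_obs();T=np.eye(4);T[:3,:3]=eul(s['tool_rot']);T[:3,3]=s['tool_pos']
    return T@np.array(cams.calibration('wrist')['hand_eye'])
def wat(T,u,v,z):
    K=np.array(cams.calibration('wrist')['K']);d=T[:3,:3]@np.linalg.inv(K)@[u,v,1.];return T[:3,3]+d*(z-T[2,3])/d[2]
def wproj(T,P):
    K=np.array(cams.calibration('wrist')['K']);q=(np.array(P)-T[:3,3])@T[:3,:3]@K.T;return q[...,:2]/q[...,2:]
E
python3 - <<'E'
from h import *
T=wpose();np.save('T1.npy',T);im=snap('wrist','w1.png')
u=wproj(T,[.606,-.026,.08]);print(u)
x,y=[int(round(k)) for k in u];x0,y0=x-40,y-30;c=im[max(y0,0):y+30,x0:x+40];print(x0,y0,c.shape)
cv2.imwrite('pics/w1c.png',cv2.resize(c,None,fx=10,fy=10,interpolation=cv2.INTER_CUBIC))
E
```

```text
[270.7449794  221.82053321]
231 192 (60, 80, 3)
```

View pics/w1c.png

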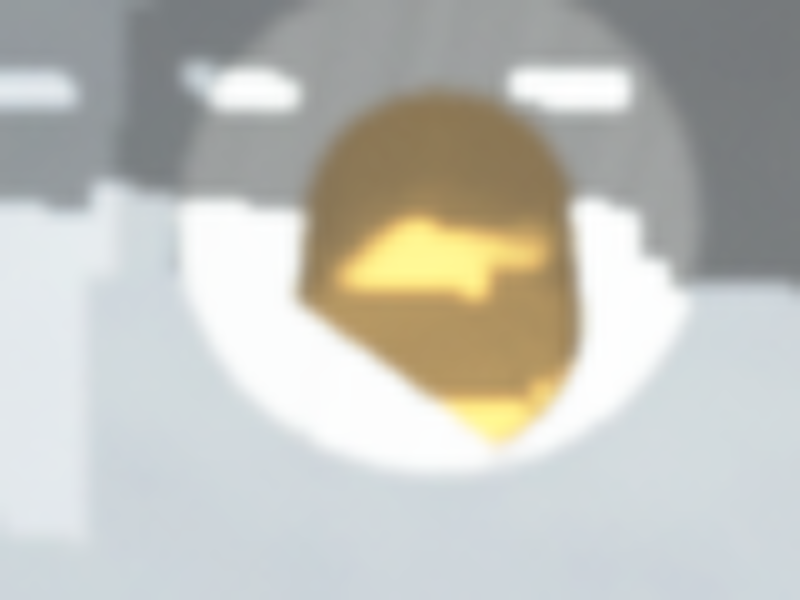

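The spindle's D is clear: its flat runs from (297,297) to (500,445) in the crop, facing image lower-left. I fit the D silhouette to the brass mask.

Run:
```python
from h import *
from scipy.optimize import minimize
T=np.load('T1.npy');im=cv2.imread('pics/w1.png')
h=cv2.cvtColor(im,cv2.COLOR_BGR2HSV);m=((h[...,1]>70)&(h[...,0]>10)&(h[...,0]<35)).astype(np.uint8)
z=np.zeros_like(m);z[195:242,255:295]=m[195:242,255:295];m=z;S=8
M=cv2.resize(m[190:245,245:305]*255,None,fx=S,fy=S,interpolation=cv2.INTER_LINEAR)>127
print(m.sum())
t=np.linspace(0,2*np.pi,120)
def D(s,zz):
    return np.c_[np.minimum(10*np.cos(t),5)*.001*s,10*np.sin(t)*.001*s*0+np.sign(np.sin(t))*np.where(10*np.cos(t)>5,np.minimum(np.abs(10*np.sin(t)),8.66),np.abs(10*np.sin(t)))*.001*s,0*t+zz]
def mask(p):
    P=np.r_[D(1,.0515),D(1,.0765),D(.85,.08)];R=Ro.from_euler('z',p[2]).as_matrix()
    uv=wproj(T,P@R.T+[p[0],p[1],0]);q=((uv-[245,190]+.5)*S-.5)
    o=np.zeros(M.shape,np.uint8);cv2.fillConvexPoly(o,cv2.convexHull(np.round(q*16).astype(np.int32)),1,shift=4);return o>0
f=lambda p:-(mask(p)&M).sum()/(mask(p)|M).sum()
best=None
for y0 in np.arange(0,6.28,.5):
    r=minimize(f,[.606,-.026,y0],method='Nelder-Mead',options=dict(initial_simplex=[[.606,-.026,y0],[.609,-.026,y0],[.606,-.023,y0],[.606,-.026,y0+.3]]))
    if best is None or r.fun<best.fun: best=r
print(best.fun,best.x,np.rad2deg(best.x[2]))
a,b=wat(T,231+29.7-.5,192+29.7-.5,.078),wat(T,231+50-.5,192+44.5-.5,.078);print(a,b,np.linalg.norm(a-b),np.rad2deg(np.arctan2(*(b-a)[:2][::-1]))+90)
s=telemetry.get_obs();print(s['qpos'][[0,6]])
```

```text
669Traceback (most recent call last):
  File "<stdin>", line 18, in <module>
    res = _minimize_neldermead(fun, x0, args, callback, bounds=bounds,
                               **options)
    fxc = func(xc)
    fx = function(np.copy(x), *(wrapper_args + args))
  File "<stdin>", line 15, in <lambda>
  File "<stdin>", line 13, in mask
  File "h.py", line 39, in wproj
    K=np.array(cams.calibration('wrist')['K']);q=(np.array(P)-T[:3,3])@T[:3,:3]@K.T;return q[...,:2]/q[...,2:]
               ~~~~~~~~~~~~~~~~^^^^^^^^^
ValueError: time passes only in moves, steps and waits
```

```bash
sed -i "s/^from cell import.*/&\nKW=np.array(cams.calibration('wrist')['K'])/; s/K=np.array(cams.calibration('wrist')\['K'\])/K=KW/" h.py
cat > fit.py <<'E'
from h import *
from scipy.optimize import minimize
T=np.load('T1.npy');im=cv2.imread('pics/w1.png')
h=cv2.cvtColor(im,cv2.COLOR_BGR2HSV);m=((h[...,1]>70)&(h[...,0]>10)&(h[...,0]<35)).astype(np.uint8)
z=np.zeros_like(m);z[195:242,255:295]=m[195:242,255:295];m=z;S=8
M=cv2.resize(m[190:245,245:305]*255,None,fx=S,fy=S,interpolation=cv2.INTER_LINEAR)>127
t=np.linspace(np.pi/3,2*np.pi-np.pi/3,100)
D=lambda s,zz:np.c_[.01*s*np.cos(t),.01*s*np.sin(t),0*t+zz]
def mask(p):
    P=np.r_[D(1,.0515),D(1,.0765),D(.85,.08)];R=Ro.from_euler('z',p[2]).as_matrix()
    q=((wproj(T,P@R.T+[p[0],p[1],0])-[245,190]+.5)*S-.5)
    o=np.zeros(M.shape,np.uint8);cv2.fillConvexPoly(o,cv2.convexHull(np.round(q*16).astype(np.int32)),1,shift=4);return o>0
f=lambda p:-(mask(p)&M).sum()/(mask(p)|M).sum()
R=[minimize(f,[.606,-.026,y],method='Nelder-Mead',options=dict(initial_simplex=[[.606,-.026,y],[.609,-.026,y],[.606,-.023,y],[.606,-.026,y+.3]])) for y in np.arange(0,6.28,.7)]
b=min(R,key=lambda r:r.fun);print(b.fun,b.x,np.rad2deg(b.x[2]))
a,b=wat(T,260.2,221.2,.078),wat(T,280.5,236,.078);print(a,b,np.linalg.norm(a-b),np.rad2deg(np.arctan2(*(b-a)[:2][::-1]))+90)
print(telemetry.get_obs()['qpos'][[0,6]])
E
python3 fit.py
```

```text
-0.8554291664997797 [ 0.60862898 -0.02402706 -0.83513165] -47.84951865409949
[ 0.60656071 -0.03300098  0.078     ] [ 0.61616954 -0.01894664  0.078     ] 0.01702509955024077 145.63990947586635
[-17.84453034  97.69968987]
```

```bash
sed -i 's/^z=np.zeros_like/b_,g_,r_=[im[...,i].astype(int) for i in range(3)];m=((r_-b_)>35).astype(np.uint8)\nz=np.zeros_like/' fit.py
sed -i 's/^M=/m=cv2.morphologyEx(m,cv2.MORPH_CLOSE,np.ones((5,5),np.uint8))\nM=/' fit.py
cat >> fit.py <<'E'
for r in m[196:242,255:295]: print(''.join('#' if k else '.' for k in r))
E
python3 fit.py
```

```text
-0.894735791427944 [ 0.60857667 -0.02377601  5.51711375] 316.10733306459656
[ 0.60656071 -0.03300098  0.078     ] [ 0.61616954 -0.01894664  0.078     ] 0.01702509955024077 145.63990947586635
[-17.84453034  97.69968987]
........................................
........................................
........................................
........................................
........................................
........................................
...............##########...............
.............##############.............
............################............
...........##################...........
..........####################..........
.........######################.........
.........#######################........
........########################........
........########################........
.......##########################.......
.......##########################.......
.......##########################.......
.......##########################.......
.......##########################.......
.......##########################.......
.......#############
[... 304 characters left out ...]
...
..........########################......
............######################......
.............####################.......
...............##################.......
................#################.......
.................################.......
...................#############........
....................###########.........
.....................#########..........
......................#######...........
........................####............
.........................#..............
........................................
........................................
........................................
........................................
........................................
```

```bash
python3 - <<'E'
s=open('fit.py').read()
i=s.index('t=np.linspace');j=s.index('a,b=wat')
s=s[:i]+'''t=np.linspace(0,2*np.pi,361)
def D(r,fl,zz):
    x=r*np.cos(t);y=r*np.sin(t);k=x<=fl;c=np.sqrt(max(r*r-fl*fl,0));return np.c_[np.r_[x[k],fl,fl],np.r_[y[k],c,-c],np.full(k.sum()+2,zz)]
def mask(p):
    P=np.r_[D(p[3]*.01,.005,.0515),D(p[3]*.01,.005,.0765),D(p[4]*.01,p[5]*.01,.08)];R=Ro.from_euler('z',p[2]).as_matrix()
    q=((wproj(T,P@R.T+[p[0],p[1],0])-[245,190]+.5)*S-.5)
    o=np.zeros(M.shape,np.uint8);cv2.fillConvexPoly(o,cv2.convexHull(np.round(q*16).astype(np.int32)),1,shift=4);return o>0
f=lambda p:-(mask(p)&M).sum()/(mask(p)|M).sum()
p0=lambda y:np.array([.6075,-.024,y,1,.85,.4])
R=[minimize(f,p0(y),method='Nelder-Mead',options=dict(maxiter=600,initial_simplex=np.r_[[p0(y)],p0(y)+np.diag([.003,.003,.2,-.1,-.1,-.1])])) for y in (-.9,-.75,-.6,-.45)]
for b in R:print(b.fun,b.x,np.rad2deg(b.x[2]))
'''+s[j:s.index('for r in m')]
open('fit.py','w').write(s)
E
python3 fit.py
```

```text
-0.9690143314195556 [ 0.60790668 -0.02335168 -0.61707588  0.9207735   0.87414706  0.40124946] -35.355843429350536
-0.9688295165394402 [ 0.60790994 -0.0233657  -0.61729206  0.9200084   0.8725271   0.37656429] -35.36822974874249
-0.9634696233689851 [ 0.60819111 -0.02336509 -0.64662869  0.93144921  0.81061541  0.37827551] -37.04909465470001
-0.9684434127540295 [ 0.60795136 -0.0233376  -0.61896265  0.92227827  0.86938859  0.34362756] -35.46394738300785
[ 0.60656071 -0.03300098  0.078     ] [ 0.61616954 -0.01894664  0.078     ] 0.01702509955024077 145.63990947586635
[-17.84453034  97.69968987]
```

Run:
```python
from h import *
tgt([[.436,-.2535,.15]],174.4)
```

```text
[ 146.8 -244.1    2.5] -> [ 0.436  -0.2535  0.15  ]
turn rad 0.152 t 5.1167 q7 97.69968986578498
```

Emit:
{"method": "arm_command", "body": {"series": "0 0 0 0.076 0;0 0 0 0.076 0;18.3 -30.5 0 0 0;18.3 -30.5 0 0 0;18.3 -30.5 0 0 0;18.3 -30.5 0 0 0;18.3 -30.5 0 0 0;18.3 -30.5 0 0 0;18.3 -30.5 0 0 0;18.3 -30.5 0 0 0;0 0 0 0 0;0 0 0 0 0"}}

```text
time_s: 6.12
tool_pos: [0.4359, -0.256, 0.1542]
tool_rot: [-180.0, 0.3, 174.1]
force: [0.2, -0.1, -0.4]
grip_width: 0.0871
grasp_force: 0.0
```

Run:
```python
from h import *
T=wpose();np.save('T2.npy',T);im=snap('wrist','w2.png')
u=wproj(T,[.436,-.2535,.05]);print(u,telemetry.get_obs()['qpos'][6])
x,y=[int(round(k)) for k in u];x0,y0=x-66,y-50;c=im[y0:y+50,x0:x+67];print(x0,y0,c.shape)
cv2.imwrite('pics/w2c.png',np.clip(cv2.resize(c,None,fx=6,fy=6,interpolation=cv2.INTER_CUBIC)*1.8,0,255).astype(np.uint8))
```

```text
[275.85723963 206.53394905] 113.41561839660943
210 157 (100, 133, 3)
```

View pics/w2c.png

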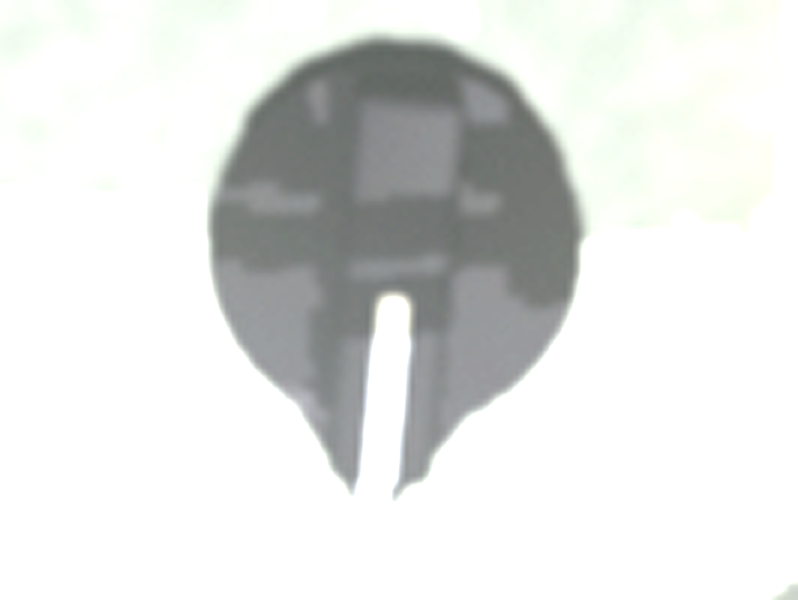

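The picture shows the black knob's bar top. Its back edge is centred at (409,100), and the white line runs from (393,297) to (377,490).

Run:
```python
from h import *
T=np.load('T2.npy');g=lambda u,v:wat(T,210+(u+.5)/6-.5,157+(v+.5)/6-.5,.05)
a,m,b=g(409,98),g(393,295),g(377,490);print(a,m,b,np.linalg.norm(b-a))
yaw=np.rad2deg(np.arctan2(*(b-a)[:2][::-1]));c=(a+b)/2;print('yaw',yaw,c)
print('hub edges', wat(T,210+210/6,157+230/6,.026),wat(T,210+580/6,157+230/6,.026))
tgt([[c[0],c[1],.033]],yaw+180)
```

```text
[ 0.41101591 -0.24957479  0.05      ] [ 0.4353414  -0.25401122  0.05      ] [ 0.46060533 -0.2586397   0.05      ] 0.05041114285330504
yaw -10.359247593359592 [ 0.43581062 -0.25410724  0.05      ]
hub edges [ 0.43057573 -0.27785234  0.026     ] [ 0.43562291 -0.22852057  0.026     ]
[ 1.200e+00 -1.000e-01  1.208e+02] -> [ 0.4358 -0.2541  0.033 ]
turn rad 0.081 t 6.1667 q7 113.41561839660943
```

Emit:
{"method": "arm_command", "body": {"series": "1.2 0 10 0.081 110;0 0 20 0 110;0 0 20 0 110;0 0 20 0 110;0 0 20 0 110;0 0 15 0 110;0 0 10 0 110;0 0 6 0 110;0 0 4 0 110;0 0 0 0 110", "squeeze": 40}}

```text
time_s: 7.0
tool_pos: [0.4356, -0.2534, 0.027]
tool_rot: [-180.0, 0.0, 169.8]
force: [-0.6, -0.2, 1.0]
grip_width: 0.0499
grasp_force: 0.0
```

Emit:
{"method": "arm_command", "body": {"series": "0 0 -1.5 0 110;0 0 0 0 255;0 0 0 0 255;0 0 0 0 255;0 0 0 0 255;0 0 0 0 255;0 0 0 0 255;0 0 0 0 255"}}

```text
time_s: 7.67
tool_pos: [0.4347, -0.2538, 0.0283]
tool_rot: [-180.0, 0.0, 169.7]
force: [0.2, -1.2, 1.6]
grip_width: 0.0135
grasp_force: 40.0
```

Run:
```python
from h import *
s=telemetry.get_obs();print(s['tool_pos'],s['tool_rot'],s['grip_width'],s['grasp_force'])
p=s['tool_pos'];dz=p[2]
yaw=s['tool_rot'][2]
# offset knob centre vs TCP in tool frame
R=eul(s['tool_rot']);d=R.T@(np.array([.4358,-.2541,p[2]])-p);print('d',d)
y2=-35.4+180+(yaw-169.64);R2=Ro.from_euler('xyz',[180,0,y2],degrees=True).as_matrix()
q=np.array([.6079,-.0234,0])-R2@[d[0],0,0];
tgt([[p[0],p[1],.15],[q[0],q[1],.15],[q[0],q[1],dz+.085],[q[0],q[1],dz+.060]],y2)
```

```text
[ 0.43468307 -0.25381343  0.02832489] [-1.79993720e+02  1.19047796e-02  1.69691684e+02] 0.013493328382359473 39.99988722614944
d [-1.15017690e-03 -8.20715706e-05  2.47976522e-07]
[   0.     0.  -121.7] -> [ 0.4347 -0.2538  0.15  ]
[ -6.8 288.2   0. ] -> [ 0.607  -0.0227  0.15  ]
[ 0.  -0.  36.7] -> [ 0.607  -0.0227  0.1133]
[ 0. -0. 25.] -> [ 0.607  -0.0227  0.0883]
turn rad 0.437 t 7.6667 q7 114.4001802631808
```

Emit:
{"method": "arm_command", "body": {"series": "0 0 -24.3 0 255;0 0 -24.3 0.109 255;0 0 -24.3 0.109 255;0 0 -24.3 0.109 255;0 0 -24.3 0.11 255;-0.7 28.8 0 0 255;-0.7 28.8 0 0 255;-0.7 28.8 0 0 255;-0.7 28.8 0 0 255;-0.7 28.8 0 0 255;-0.7 28.8 0 0 255;-0.7 28.8 0 0 255;-0.7 28.8 0 0 255;-0.7 28.8 0 0 255;-0.6 29 0 0 255;0 0 0 0 255;0 0 0 0 255"}}

```text
time_s: 9.08
tool_pos: [0.6072, -0.0202, 0.1488]
tool_rot: [-179.9, -0.1, 144.9]
force: [-0.5, -1.0, -1.3]
grip_width: 0.0137
grasp_force: 40.0
```

Run:
```python
from h import *
tgt([[.607,-.0227,.15],[.607,-.0227,.1133]],144.65);s=telemetry.get_obs();print(s['tool_rot'],s['grip_width'],s['force'])
im=snap('wrist','w3.png');c=im[120:330,130:410];cv2.imwrite('pics/w3c.png',np.clip(cv2.resize(c,(800,600),interpolation=cv2.INTER_CUBIC)*1.3,0,255).astype(np.uint8))
```

```text
[-1.3 -2.2 -1.2] -> [ 0.607  -0.0227  0.15  ]
[ 0.  -0.  36.7] -> [ 0.607  -0.0227  0.1133]
turn rad 0.004 t 9.0833 q7 59.98187785456008
[-1.79949027e+02 -6.99171108e-02  1.44894730e+02] 0.013704992074686173 [-0.49115783 -1.02066008 -1.32396665]
```

View pics/w3c.png

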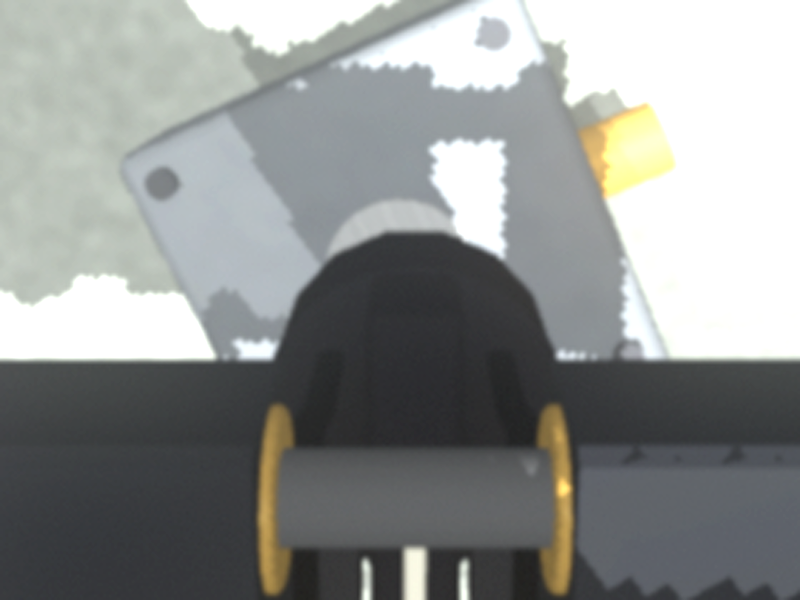

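The knob is held straight over the spindle collar. I correct the last offset and lower it to just above the tip.

Emit:
{"method": "arm_command", "body": {"series": "-1.3 -2.2 0 0.004 255;0 0 10 0 255;0 0 10 0 255;0 0 10 0 255;0 0 4 0 255;0 0 0 0 255;0 0 0 0 255"}}

```text
time_s: 9.72
tool_pos: [0.6064, -0.0251, 0.1152]
tool_rot: [-180.0, -0.0, 144.4]
force: [0.8, 0.3, -0.9]
grip_width: 0.0137
grasp_force: 40.0
```

Emit:
{"method": "arm_command", "body": {"series": "0 0 0 0 255;0 0 0 0 255;0 0 0 0 255"}}

```text
time_s: 9.97
tool_pos: [0.6072, -0.025, 0.1163]
tool_rot: [180.0, 0.0, 144.4]
force: [0.3, -0.6, -0.7]
grip_width: 0.0136
grasp_force: 40.0
```

Run:
```python
from h import *
s=telemetry.get_obs();print(s['tool_pos'],s['tool_rot'],s['joint_velocities'].round(1))
tgt([[.607,-.0227,.111]],144.65)
```

```text
[ 0.60719443 -0.02500268  0.11632104] [1.79958326e+02 4.37808486e-02 1.44441120e+02] [-0.  -0.  -0.1  0.2 -0.   0.  -0.1]
[1.5 1.8 5.3] -> [ 0.607  -0.0227  0.111 ]
turn rad -0.004 t 9.9667 q7 60.6344175101824
```

Emit:
{"method": "arm_command", "body": {"series": "1.5 1.8 0 -0.004 255;0 0 2.5 0 255;0 0 0 0 255;0 0 0 0 255;0 0 0 0 255"}}

```text
time_s: 10.38
tool_pos: [0.6066, -0.0227, 0.1132]
tool_rot: [-180.0, -0.0, 144.7]
force: [-0.5, 0.3, -0.9]
grip_width: 0.0135
grasp_force: 40.0
```

Emit:
{"method": "arm_command", "body": {"series": "0 0 2 0 255;0 0 2 0 255;0 0 2 0 255;0 0 2 0 255;0 0 2 0 255;0 0 0 0 255"}}

```text
time_s: 10.88
tool_pos: [0.6067, -0.0235, 0.1029]
tool_rot: [-180.0, 0.0, 144.6]
force: [0.2, -0.5, -2.0]
grip_width: 0.0138
grasp_force: 40.0
```

Emit:
{"method": "arm_command", "body": {"series": "0 0 2 0 255;0 0 2 0 255;0 0 2 0 255;0 0 2 0 255;0 0 2 0 255;0 0 2 0 255;0 0 0 0 255;0 0 0 0 255"}}

```text
time_s: 11.55
tool_pos: [0.6066, -0.0235, 0.0909]
tool_rot: [-180.0, 0.0, 144.6]
force: [1.5, -4.8, -1.5]
grip_width: 0.0135
grasp_force: 40.0
```

Emit:
{"method": "arm_command", "body": {"series": "-0.5 -0.7 1 0 255;0 0 1.5 0 255;0 0 1 0 255;0 0 0 0 255;0 0 0 0 255"}}

```text
time_s: 11.97
tool_pos: [0.6068, -0.0236, 0.0881]
tool_rot: [180.0, 0.0, 144.7]
force: [-0.5, -2.9, 2.4]
grip_width: 0.014
grasp_force: 40.0
```

Home is reached, with force beginning at z ≈ 0.088 m. Now I press.

Emit:
{"method": "arm_command", "body": {"series": "0 0 1.5 0 255;0 0 1.5 0 255;0 0 1.5 0 255;0 0 1.5 0 255;0 0 1 0 255;0 0 0 0 255;0 0 0 0 255;0 0 0 0 255"}}

```text
time_s: 12.63
tool_pos: [0.6069, -0.0236, 0.0823]
tool_rot: [179.9, 0.0, 144.7]
force: [-3.0, -2.9, 10.7]
grip_width: 0.0135
grasp_force: 40.0
```

Emit:
{"method": "arm_command", "body": {"series": "0 0 1.5 0 255;0 0 1.5 0 255;0 0 0 0 255;0 0 0 0 255;0 0 0 0 255;0 0 0 0 255"}}

```text
time_s: 13.13
tool_pos: [0.607, -0.0236, 0.0821]
tool_rot: [179.9, -0.0, 144.6]
force: [-10.1, -3.3, 25.4]
grip_width: 0.0134
grasp_force: 40.0
```

The stop is firm: 25 N with no further travel, at the expected height. One last look before handing in.

Run:
```python
from h import *
a=snap('scene','s9.png');cv2.imwrite('pics/s9c.png',np.clip(cv2.resize(a[110:350,120:440],(800,600),interpolation=cv2.INTER_CUBIC)*1.3,0,255).astype(np.uint8));print(telemetry.get_obs()['force'])
```

```text
[-9.49089552 -2.65078116 26.68920081]
```

View pics/s9c.png

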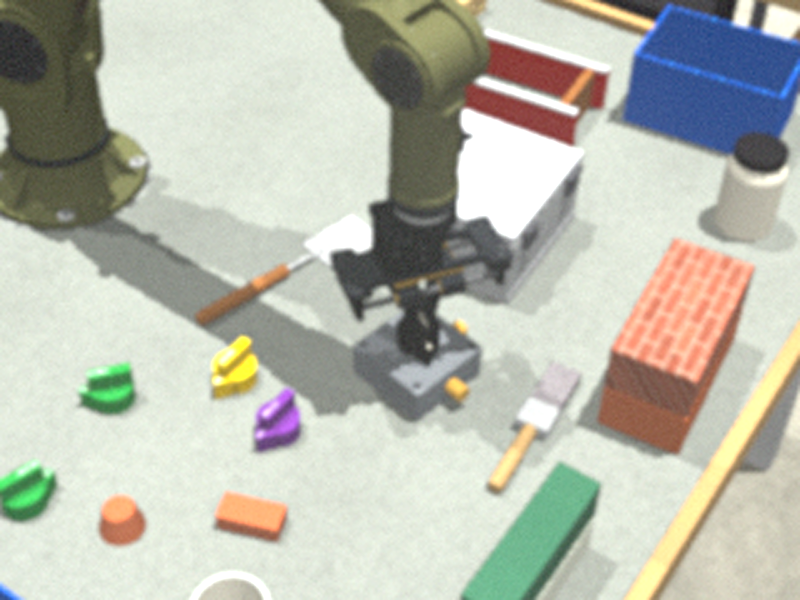

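The knob sits low on the valve at (420,335), the lid is shut at (520,150), and the bystanders are in place.

```bash
python3 -c "
from cell import env
print(env.sign_off())"
```

```text
the job is handed in; nothing more can be done
None
```

The lid is shut, the knob is home on the spindle and still held down at the stop with about 25 N, and the job was handed in at about 13 s with the other things left where they were.

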